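Pack the tank engine into a full stock box against its sprung beam

TASK

Pack the tank engine into the lane of the stock box with the van and the wagon that already stand in it, ready to travel: all three upright in one line, every wheel down on the lane floor, closed up end to end with no gaps and held tight by the sprung beam. It only goes in, at a slant, once the two vehicles are closed up and the beam is pressed back, and then wants pressing down home. Leave the solder reels, the black pot and the tin where they are.

Things in the scene. Friction and masses are not known exactly. Their poses are not given: they have to be found in the camera images.
- stock_box: open plywood stock box, 350 x 90 mm, fixed to the bench. Origin: centre of its underside; z up, x along its length. Floor 8 mm thick; side walls to z=32, end walls to z=42. The lane (38 mm wide, y -37..+1, centre line y=-18) runs the whole length; the shallow pocket at y +7..+37 holds odd bits and stays as it is. All in mm, box frame
- lane_stop (a point): centre of the lane floor right under the face of the fixed stop, at the lane's -x end (box frame -161,-18,8 mm). The stop is a wooden block across the lane, from 12 to 34 mm above the lane floor
- buffer_beam (a joint): sprung wooden beam across the lane's +x end, value = how far it is pressed back along box +x (m): 0 at rest, where its face is 292 mm from the stop; end of travel 0.020. Spring: 6 N to start, 0.5 N more per mm. With all three vehicles packed it stands at about 0.008 and can pinch a vehicle by friction above the floor until it is pressed down
- beam_face (a point): middle of the beam's face towards the lane, 23 mm above the lane floor; moves with the beam. The beam is 10 mm thick, 36 mm wide and reaches from 12 to 34 mm above the lane floor
- tank_loco: black model steam tank engine, on the bench to the left. Origin: under the wheels, x along its length. Body 115 mm long (x -52.5..+62.5 mm), 30 mm wide, from 16 to 46 mm above the wheels' foot (chimney to 52); wheels and frame below it 18 mm wide, x -41..+51. Its low couplings do not count. About 0.26 kg. May face either way in the box
- van: brown model van standing in the lane. Origin: under the wheels at mid-length, x along its length. Body 100 mm long, 34 mm wide, from 13 to 44 mm above the wheels' foot; the narrow frame and wheels below are 84 mm long. About 0.13 kg. Van and wagon may stand in either order, anywhere along the lane
- wagon: grey model wagon standing in the lane. Origin: under the wheels at mid-length, x along its length. Body 85 mm long, 34 mm wide, from 13 to 44 mm above the wheels' foot; the narrow frame and wheels below are 72 mm long. About 0.13 kg
- solder_reel_1: reel of solder, 70 x 62 x 36 mm, on the bench behind the stock box; bystander. Origin: middle of its underside
- solder_reel_2: second reel of solder, 70 x 62 x 36 mm, on the bench behind the stock box, farther right; bystander. Origin: middle of its underside
- pin_pot: round black screw-top pot, 52 mm across, 56 mm high, near the front edge left of the stock box; bystander. Origin: middle of its underside
- wool_tin: round open tin, 62 mm across, 38 mm high, behind the engine, beside the soldering station; bystander. Origin: middle of its underside

How it is judged:
By the outcome, as a careful person would: the job done as asked, in the order asked, and still so for the second after the job is handed in, with the robot touching nothing.
It also fails if it takes over 64 s, if anything falls off the work surface, if the arm or the gripper's body presses on something with over 40 N, if the wrist force passes 120 N, or if a joint passes its speed limit or range.

ROBOT

A 6-joint arm with a two-finger parallel gripper is mounted at the origin on a cart in front of the work surface, level with it; the furniture and walls round the work are solid. World frame = base frame: x ahead of the robot, y to its left, z up, the work surface at z = 0. Lengths are in mm, angles in rad, forces in N, time in s.
With the tool pointing down it reaches from about 300 to 775 mm from the base axis. Payload 14.6 kg.
Tool frame: the origin (TCP) lies between the finger pads; the fingertips stand 19 mm ahead of it and the grasp point (between the pads) is the TCP; z points along the fingers, y is the line along which they close (so a half turn about z gives the same grasp; the last joint's range is limited). The gripper opens to 94 mm and grips with 3 to 60 N. Pads are 16 mm wide; open, the fingers measure 119 mm over their backs; the gripper's body (75 mm by 177 mm) begins 78 mm behind the grasp point.
Start: joints at [1.142, 0.3, 1.521, -0, 1.321, -0.067], TCP at [194.674, 514.385, 224.446] pointing down, gripper open.
Joint ranges: [-3.03, 3.03], [-0.79, 2.21], [0.23, 2.52], [-1.04, 4.18], [0, 3.07], [-2.55, 2.55]. Speed limits (rad/s): [2.22, 2.22, 2.57, 3.14, 3.14, 3.14].

INTERFACE

Orientations are given as [roll, pitch, yaw] about the fixed x, y, z axes, in that order (R = Rz(yaw) Ry(pitch) Rx(roll)).
In Python, from cell import monitor, imaging, job, find_in, trace gives the robot as it stands. The module is installed in compiled form; this text tells all that it offers.
- The arm moves only by the tool arm_command, never from a script. Its argument "steps" is a list of rows, each a list of 5 numbers: the opening, from 0 (shut) to 1 (fully open), then the shift along the tool's x, y, z in mm, then the turn about the tool's z in degrees. In form: [[gripper, dx, dy, dz, turn], ...]. A call has 1 to 20 rows; each row is the pose to reach, as a shift and turn from the pose commanded when the call began, along the tool's axes at that moment; what a row does not reach only later rows make up. A row lasts 1/8 s, in which the tool goes at most 62.5 mm and 10.7 degrees, less where a joint would pass 70% of its speed; a pose out of reach is approached as far as the arm can. A call with a gripper value outside its range is refused whole. The fingers move at their own pace and stop on an object; "force" is the grip in N (left out, the last holds). Time passes only in rows, so rows that repeat a pose let the fingers close. It gives the time, the measured TCP pose, the force, the opening and the grip force at its end, in the units of the state.
- monitor.read_state(): the state, without advancing time (a new reading comes with each control period).
- imaging.camera(name): name is "scene" or "top"; returns a dict with "img" (384x512x3 uint8, red, green, blue), "mtx" (3x3 intrinsics, pixels), "D" ([k1, k2, p1, p2, k3] as OpenCV has them; the pictures are not rectified), "view" (4x4, takes a point from world to camera coordinates). Camera axes: x right, y down, z forward; pixel columns grow to the right and rows downward; lengths in mm; the calibration is good to about 2 mm. A picture is of the moment at which its call begins. There is no depth.
- job.sign_off(): hands the job in; it is judged then, once.
Trained networks look in a picture, given as the dict that the camera call returned (one of the last four; its "shot" number tells which), for a name from the list of things; names that differ only in an ending like _2 or _b are one class to them, and where a whole thing is asked for, a point or a joint stands for the part that bears it (a point fixed in the world has none). Each returns a list of dicts, best first, with "p" (0 to 1); they miss things now and then, are a little off and sometimes report something else, mostly with a low value. They report only what shows in the picture. A call takes as long as a camera call.
- find_in(picture, target): "rect" ([centre column, centre row, width, height] in pixels, round what is visible of it).
- trace(picture, target): "region" (384x512 bool, what is visible of it) and "rect" ([centre column, centre row, width, height] in pixels, round what is visible of it).
The state is a dict: "clock": time; "joints": joint angles; "qd": joint speeds; "effort": joint torques, N m; "eef_pos": TCP position; "eef_rot": TCP orientation; "wrist_force": force on the tool from outside, world axes, zero at the start; "moment": the same for the moment, N m; "finger_gap": finger opening in mm; "finger_force": force on a finger pad.
Only numpy, scipy, OpenCV 4.12 (cv2) and the standard library are available. Lean on these libraries where they do the work, as an engineer would, in place of code of your own. Each camera call takes 0.05 s, during which the arm holds its last target. There are 200 camera calls.

## Working session

There is one attempt and no reset: what is moved stays moved. The work goes in short steps, Python scripts to look and compute and a tool call to move; the robot and the scene stay as the last step left them, time stands still between calls to the robot, and variables do not carry over. Pictures are saved under pics/ and viewed, at most 10 in all, crops included, and the job is handed in when it is done.

Besides the shell and the picture viewer there is one more tool, called after "Call:" as a command line: name --pt "numbers of a row" for each row, then --argument value for the rest. arm_command: Moves the arm, as the interface text tells. Its arguments: {"type":"object","properties":{"steps":{"type":"array","items":{"type":"array","items":{"type":"number"}}},"force":{"type":"number"}},"required":["steps"]}

```bash
mkdir -p pics; cat > h.py <<'E'
import numpy as np, cv2
from cell import monitor, imaging, job, find_in, trace
def pix(c,P):
    P=np.atleast_2d(np.array(P,float)); v=c["view"]
    r,_=cv2.Rodrigues(v[:3,:3]); return cv2.projectPoints(P,r,v[:3,3],c["mtx"],np.array(c["D"],float))[0][:,0]
def ray(c,uv,z):
    n=cv2.undistortPoints(np.array(uv,float).reshape(-1,1,2),c["mtx"],np.array(c["D"],float))[:,0]
    R=c["view"][:3,:3];t=c["view"][:3,3];o=-R.T@t
    d=np.c_[n,np.ones(len(n))]@R
    return o+d*((z-o[2])/d[:,2])[:,None]
def save(c,n,crop=None,k=1):
    im=c["img"][...,::-1]
    if crop: a,b,w,h=crop; im=im[b:b+h,a:a+w]
    cv2.imwrite("pics/"+n,cv2.resize(im,None,fx=k,fy=k,interpolation=cv2.INTER_CUBIC))
E
python3 - <<'E'
from h import *
s=monitor.read_state();print(s)
for n in("scene","top"):
    c=imaging.camera(n);save(c,n+"0.png",k=1.5)
    print(n,"cam pos",(-c["view"][:3,:3].T@c["view"][:3,3]).round(), c["mtx"].round(1).tolist())
    for t in("stock_box","tank_loco","van","wagon","buffer_beam","lane_stop","solder_reel_1","pin_pot","wool_tin"):
        try:
            for f in trace(c,t)[:2]:
                ys,xs=np.nonzero(f["region"]); r=cv2.minAreaRect(np.c_[xs,ys].astype(np.float32))
                print(t,round(f["p"],2),np.round(f["rect"]),"minrect",np.round(cv2.boxPoints(r)).tolist())
        except Exception as e: print(t,e)
E
```

```text
{'clock': 0.0, 'joints': array([ 1.14236289e+00,  3.00458889e-01,  1.52160776e+00,  4.24112229e-05,
        1.32069439e+00, -6.66107882e-02]), 'qd': array([-0.0021719 ,  0.00018891,  0.00068625, -0.00025951,  0.00137724,
       -0.00100263]), 'effort': array([-1.21148416e-03, -5.31798899e+01, -3.52741599e+01,  7.08138035e-02,
        2.45516788e-02, -1.04431924e-04]), 'eef_pos': array([194.58327637, 514.16202646, 223.88173279]), 'eef_rot': array([-3.14042960e+00, -1.18757248e-04,  2.77975942e+00]), 'wrist_force': array([-0.77625667,  0.09839506,  1.0251909 ]), 'moment': array([ 0.01031132,  0.06270954, -0.02124007]), 'finger_force': 0.0, 'finger_gap': 93.85115598319868}
scene cam pos [ -25. -559.  449.] [[397.4, 0.0, 255.6], [0.0, 397.4, 191.7], [0.0, 0.0, 1.0]]
van 0.79 [320. 247.  54.  34.] minrect [[287.0, 246.0], [292.0, 228.0], [351.0, 247.0], [345.0, 265.0]]
van 0.22 [365. 230.  25.  24.] minrect [[350.0, 240.0], [354.0, 213.0], [378.0, 217.0], [375.0, 243.0]]
wagon 0.9 [268. 232.  44.  26.] minrect [[241.0, 232.0], [246.0, 216.0], [291.0, 229.0], [287.0, 245.0]]
wagon 0.3 [222
[... 1134 characters left out ...]
, [365.0, 156.0], [343.0, 161.0]]
buffer_beam 0.64 [253. 233.   8.  17.] minrect [[249.0, 225.0], [254.0, 225.0], [256.0, 240.0], [252.0, 241.0]]
lane_stop 0.56 [314. 228. 161.  71.] minrect [[232.0, 225.0], [385.0, 190.0], [395.0, 231.0], [241.0, 265.0]]
solder_reel_1 0.79 [352. 149.  25.  28.] minrect [[337.0, 136.0], [359.0, 132.0], [365.0, 157.0], [343.0, 162.0]]
solder_reel_1 0.58 [277. 166.  23.  30.] minrect [[263.0, 152.0], [288.0, 152.0], [288.0, 178.0], [263.0, 178.0]]
pin_pot 0.67 [192. 259.  26.  23.] minrect [[174.0, 261.0], [192.0, 243.0], [208.0, 259.0], [190.0, 277.0]]
wool_tin 0.77 [183. 140.  28.  32.] minrect [[166.0, 147.0], [176.0, 121.0], [200.0, 130.0], [190.0, 156.0]]
```

View pics/top0.png

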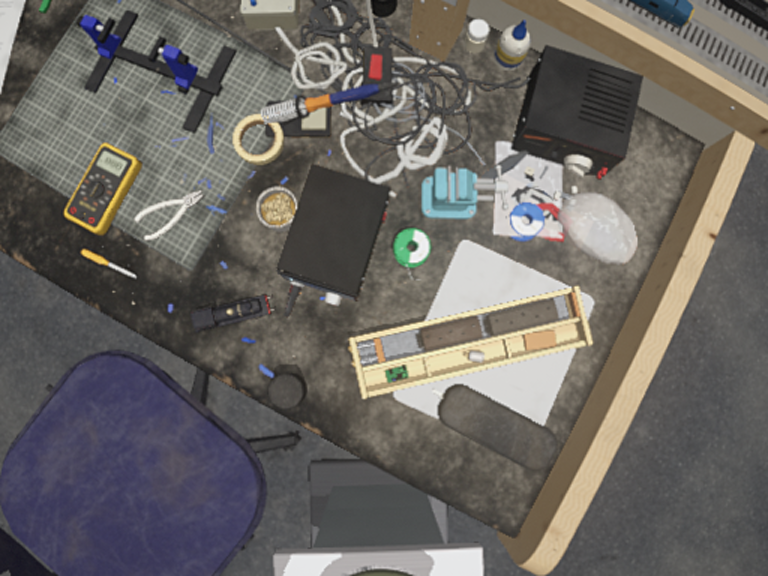

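View pics/scene0.png

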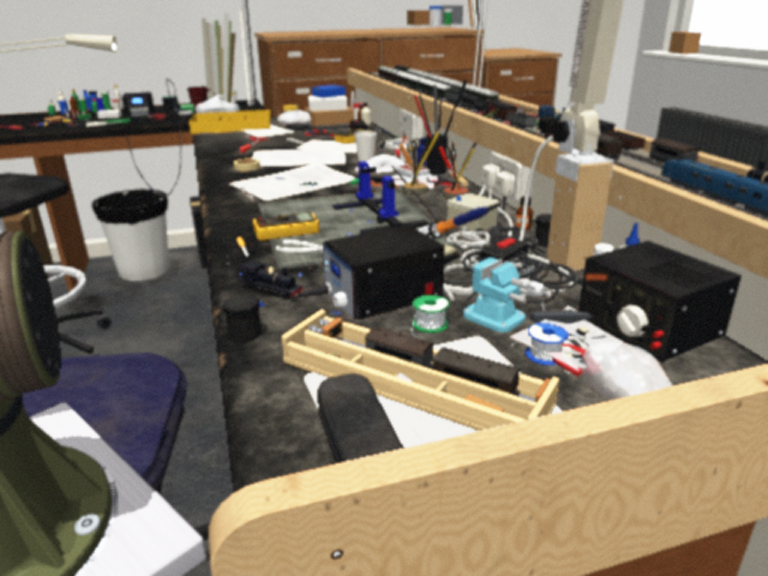

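The top view shows the box with its beam and springs at the left end (world +y, 512-px image about (253,233)). The wagon is in the middle (302,224) and the van on the right near the stop (about 350,212). The engine is at (153,210), almost parallel to the box. I'll fit their poses to the silhouettes.

```bash
cat >> h.py <<'E'
from scipy.optimize import minimize
def T(p,pts):
    x,y,a=p; P=np.array(pts,float); c,s=np.cos(a),np.sin(a)
    return np.c_[x+c*P[:,0]-s*P[:,1], y+s*P[:,0]+c*P[:,1], P[:,2]]
def box(x0,x1,y0,y1,z0,z1): return [[x,y,z] for x in(x0,x1) for y in(y0,y1) for z in(z0,z1)]
def poly(c,P):
    return cv2.convexHull(pix(c,P).astype(np.float32))
def draw(c,p,parts,S=8):
    m=np.zeros((384,512),np.uint8)
    for b in parts:
        h=poly(c,T(p,b)); cv2.fillConvexPoly(m,np.round(h*16).astype(np.int32),1,shift=4)
    return m
STOCK=[box(-175,175,-45,45,0,32),box(-175,-167,-45,45,0,42),box(167,175,-45,45,0,42)]
def loco(z=0): return [box(-52.5,62.5,-15,15,16+z,46+z),box(-41,51,-9,9,z,16+z)]
def fit(views,parts,p0,fix=None):
    # views: (cam, mask); smooth IoU by blurring
    B=lambda m:cv2.GaussianBlur(m.astype(np.float32),(0,0),1.5)
    tm=[B(m) for _,m in views]
    def f(q):
        return sum(((B(draw(c,q*np.array([1,1,.01]),parts))-t)**2).sum() for (c,_),t in zip(views,tm))
    q0=np.array([p0[0],p0[1],p0[2]*100])
    r=minimize(f,q0,method="Nelder-Mead",options=dict(initial_simplex=np.array([q0,q0+[8,0,0],q0+[0,8,0],q0+[0,0,6]]),xatol=.05,fatol=.05))
    q=r.x*np.array([1,1,.01]); return q,r.fun
E
python3 - <<'E'
from h import *
c=imaging.camera("top");s=imaging.camera("scene")
def reg(c,t,near):
    for f in trace(c,t):
        if np.hypot(f["rect"][0]-near[0],f["rect"][1]-near[1])<12: return f["region"]
B=reg(c,"stock_box",(313,228));L=reg(c,"tank_loco",(153,210));LS=None
SB=reg(s,"lane_stop",(282,247))
print(ray(c,[[153,210]],46),ray(c,[[313,228]],32))
pb,e=fit([(c,B)],STOCK,(*ray(c,[[313,228]],32)[0,:2],1.8));print("box top",pb,e)
if SB is not None: print("box both",*fit([(c,B),(s,SB)],STOCK,pb))
pl,e=fit([(c,L)],loco(),(*ray(c,[[153,210]],46)[0,:2],1.77));print("loco",pl,e, L.sum(),draw(c,pl,loco()).sum())
for t in("van","wagon","tank_loco"):
    for f in find_in(c,t)[:3]: print(t,f)
print("scene loco",[ (f["p"],f["rect"]) for f in find_in(s,"tank_loco")[:2]])
im=c["img"].copy()
k=5;x0,y0=120,175
im=cv2.resize(im[175:275,235:395],None,fx=k,fy=k,interpolation=cv2.INTER_CUBIC)
for P in ([(-175,-45,42),(-175,45,42),(175,45,42),(175,-45,42)],[(-161,-37,32),(-161,1,32),(131,1,32),(131,-37,32)]):
    q=(pix(c,T(pb,P))-[235,175]+.5)*k
    cv2.polylines(im,[np.round(q).astype(int)],True,(0,255,0),1)
cv2.imwrite("pics/boxfit.png",im[...,::-1])
E
```

```text
[[511.33802245 207.05904492  46.        ]] [[ 462.44346029 -144.28889613   32.        ]]
box top [ 463.55234403 -146.7327031     1.76337626] 1281.818115234375
box both [ 463.92429151 -144.58696856    1.76292587] 3284.36474609375
loco [516.7695775  201.72754672   1.76608184] 51.89152908325195 669 855
van {'rect': [348.4, 211.2, 46.4, 28.9], 'p': 0.59}
wagon {'rect': [299.7, 223.1, 44.0, 25.1], 'p': 0.72}
tank_loco {'rect': [153.6, 210.4, 52.9, 24.0], 'p': 0.91}
scene loco [(0.58, [179.2, 186.4, 44.3, 25.6])]
```

View pics/boxfit.png

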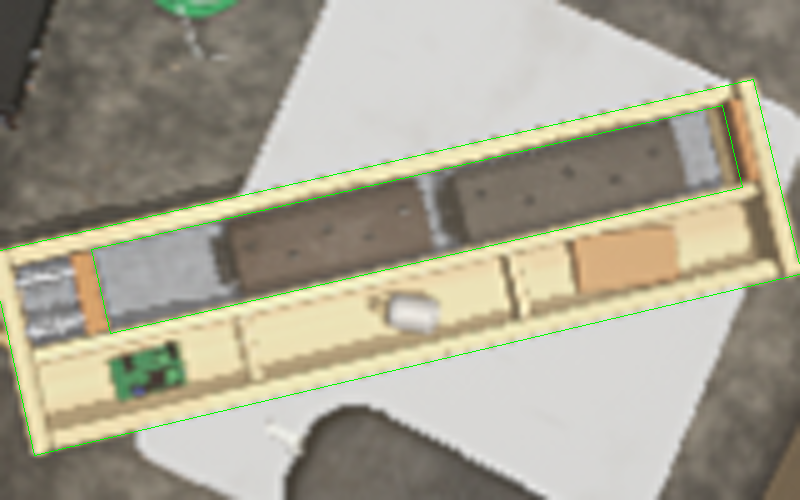

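The box fit matches the rim. The middle vehicle is the wagon (shorter) and the right one the van, with gaps at the stop and between them. Next I'll check the engine.

```bash
python3 - <<'E'
from h import *
out=[]
for n,(x0,y0,w,h) in (("top",(110,170,90,64)),("scene",(150,165,64,44))):
    c=imaging.camera(n);k=780/w if n=="top" else 780/w; k=4.3 if n=="top" else 6
    im=cv2.resize(c["img"][y0:y0+h,x0:x0+w],None,fx=k,fy=k,interpolation=cv2.INTER_CUBIC)
    for z,col in((16,(255,0,0)),(46,(0,255,0))):
        q=(pix(c,T((516.8,201.7,1.766),[(-52.5,-15,z),(62.5,-15,z),(62.5,15,z),(-52.5,15,z)]))-[x0,y0]+.5)*k
        cv2.polylines(im,[np.round(q).astype(int)],True,col,1)
    out.append(im)
H=max(o.shape[0] for o in out)
im=np.hstack([cv2.copyMakeBorder(o,0,H-o.shape[0],0,0,0) for o in out]);print(im.shape)
cv2.imwrite("pics/loco.png",im[...,::-1])
E
```

```text
(275, 771, 3)
```

View pics/loco.png

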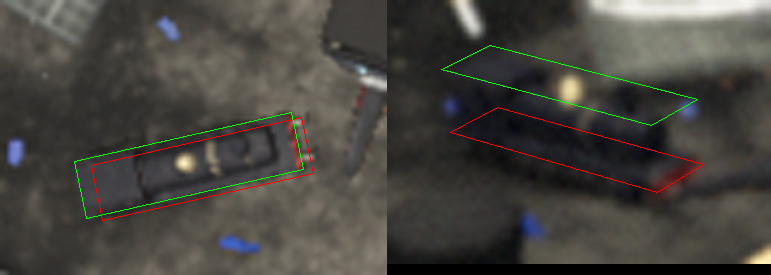

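```bash
python3 - <<'E'
from h import *
s=imaging.camera("scene");c=imaging.camera("top")
# station: near vertical edge in scene (display 1.5x): top (362,262) bottom (362,315); left edge top (324,248) bottom(333,300)
for t,b in(((362,262),(362,315)),((440,250),(441,298))):
    g=ray(s,[np.array(b)/1.5],0)[0]
    zs=np.linspace(40,160,241);v=pix(s,[[g[0],g[1],z] for z in zs])[:,1]
    print(g.round(),"height",zs[np.argmin(abs(v-t[1]/1.5))])
for h in(80,100,120): print(h,ray(c,np.array([[280,270],[315,168],[388,188],[360,300]])/1.5,h).round()[:,:2].tolist())
E
```

```text
[559.  33.   0.] height 91.0
[688. -25.   0.] height 86.0
80 [[571.0, 126.0], [718.0, 75.0], [685.0, -29.0], [525.0, 15.0]]
100 [[568.0, 123.0], [711.0, 73.0], [680.0, -29.0], [524.0, 14.0]]
120 [[565.0, 120.0], [705.0, 71.0], [674.0, -28.0], [522.0, 14.0]]
```

```bash
cat >> h.py <<'E'
PB=np.array([463.5,-146.7,1.763])
def goto(pos,yaw=1.763):
    s=monitor.read_state();y=s["eef_rot"][2];d=np.array(pos)-s["eef_pos"]
    t=-np.degrees((yaw-y+np.pi)%(2*np.pi)-np.pi)
    print("clock",round(s["clock"],2),"pos",s["eef_pos"].round(1),"rot",s["eef_rot"].round(3),"->",np.round(pos,1),"d",np.round([np.cos(y)*d[0]+np.sin(y)*d[1],np.sin(y)*d[0]-np.cos(y)*d[1],-d[2],t],1))
def inbox(P):
    a=PB[2];d=np.atleast_2d(P)[:,:2]-PB[:2];return np.c_[np.cos(a)*d[:,0]+np.sin(a)*d[:,1],-np.sin(a)*d[:,0]+np.cos(a)*d[:,1]]
E
python3 - <<'E'
from h import *
c=imaging.camera("top")
q=np.array([[225,258],[432,213],[450,208],[683,155]])/5+[235,175]-.5
print(inbox(ray(c,q,52)).round(1))
goto(T(PB,[(95,-18,140)])[0])
E
```

```text
[[  75.7  -20. ]
 [ -16.7  -19. ]
 [ -24.9  -19.4]
 [-131.7  -19. ]]
clock 1.7 pos [194.7 514.4 224.4] rot [-3.142 -0.     2.78 ] -> [463. -50. 140.] d [-450.7 -432.9   84.4   58.3]
```

Call:
arm_command --pt "0 -112 -107 21 15" --pt "0 -224 -214 42 30" --pt "0 -335 -320 63 45" --pt "0 -447 -427 84 58.3" --pt "0 -447 -427 84 58.3" --pt "0 -447 -427 84 58.3" --pt "0 -447 -427 84 58.3" --pt "0 -447 -427 84 58.3" --pt "0 -447 -427 84 58.3" --pt "0 -447 -427 84 58.3" --pt "0 -447 -427 84 58.3" --pt "0 -447 -427 84 58.3" --pt "0 -447 -427 84 58.3" --pt "0 -447 -427 84 58.3"

```text
clock: 3.45
eef_pos: [461.5, -42.3, 140.8]
eef_rot: [3.141, 0.0, 1.764]
wrist_force: [0.8, 1.4, 1.1]
finger_gap: 0.3
finger_force: 0.0
```

```bash
python3 - <<'E'
from h import *
goto(T(PB,[(102,-18,56)])[0])
print(monitor.read_state()["finger_gap"])
c=imaging.camera("top");save(c,"a.png",(225,150,180,120),4.4)
E
```

```text
clock 3.45 pos [461.5 -42.3 140.8] rot [3.141 0.    1.764] -> [461.7 -43.1  56. ] d [-0.9  0.  84.8  0. ]
0.33951875407049437
```

View pics/a.png

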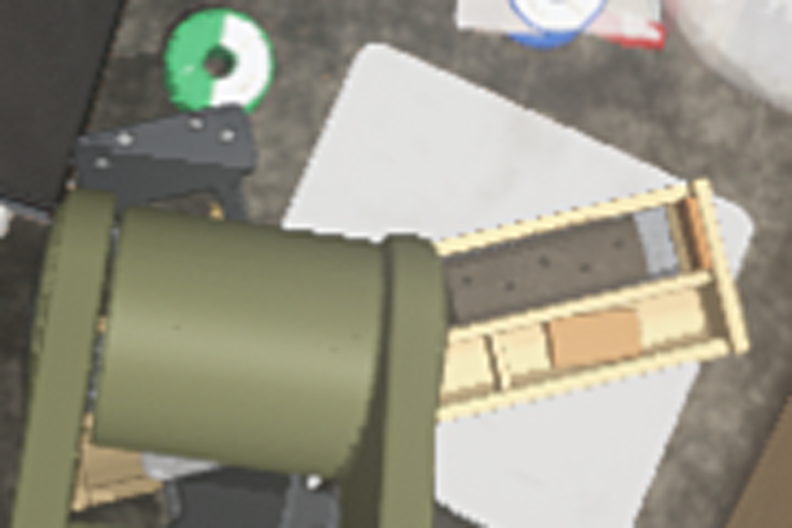

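Call:
arm_command --pt "0 0 0 45 0" --pt "0 0 0 85 0" --pt "0 0 0 85 0" --pt "0 -8 0 85 0" --pt "0 -16 0 85 0" --pt "0 -22 0 85 0" --pt "0 -28 0 85 0" --pt "0 -34 0 85 0" --pt "0 -40 0 85 0" --pt "0 -45 0 85 0" --pt "0 -50 0 85 0" --pt "0 -54 0 85 0" --pt "0 -58 0 85 0" --pt "0 -61 0 85 0" --pt "0 -64 0 85 0" --pt "0 -64 0 85 0"

```text
clock: 5.5
eef_pos: [473.8, -106.3, 55.4]
eef_rot: [-3.142, 0.0, 1.762]
wrist_force: [-0.2, -0.4, 0.6]
finger_gap: 0.4
finger_force: 0.0
```

Call:
arm_command --pt "0 -1 0 0 0" --pt "0 -2 0 0 0" --pt "0 -2 0 0 0"

```text
clock: 5.88
eef_pos: [474.1, -108.1, 55.4]
eef_rot: [-3.141, 0.0, 1.762]
wrist_force: [0.1, 0.4, -0.6]
finger_gap: 0.5
finger_force: 0.3
```

Call:
arm_command --pt "0 -1 0 0 0" --pt "0 -2 0 0 0" --pt "0 -3 0 0 0" --pt "0 -3 0 0 0"

```text
clock: 6.38
eef_pos: [474.8, -111.1, 55.5]
eef_rot: [3.141, 0.0, 1.762]
wrist_force: [-1.0, 0.6, 0.1]
finger_gap: 0.6
finger_force: 0.1
```

Call:
arm_command --pt "0 -1 0 0 0" --pt "0 -2 0 0 0" --pt "0 -2 0 0 0"

```text
clock: 6.75
eef_pos: [474.8, -111.4, 55.5]
eef_rot: [-3.141, -0.003, 1.762]
wrist_force: [-2.4, 14.3, 5.7]
finger_gap: 0.5
finger_force: 7.7
```

Call:
arm_command --pt "0 5 0 0 0" --pt "0 5 0 -60 0" --pt "0.3 30 10 -95 0" --pt "0.5 85 35 -95 0" --pt "0.6 145 57 -95 0" --pt "0.6 205 78 -95 0" --pt "0.6 268 101 -95 0" --pt "0.6 268 101 -95 0" --pt "0.6 268 101 -95 0" --pt "0.6 268 101 -75 0" --pt "0.6 268 101 -75 0"

```text
clock: 8.12
eef_pos: [522.8, 167.8, 129.5]
eef_rot: [-3.139, 0.0, 1.761]
wrist_force: [0.6, 0.6, 1.1]
finger_gap: 56.1
finger_force: 0.0
```

```bash
python3 - <<'E'
from h import *
goto((523.1,169.3,46),1.766)
c=imaging.camera("top");s=imaging.camera("scene")
a=cv2.resize(c["img"][160:260,100:250],None,fx=2.6,fy=2.6,interpolation=cv2.INTER_CUBIC)
b=cv2.resize(s["img"][140:240,140:290],None,fx=2.6,fy=2.6,interpolation=cv2.INTER_CUBIC)
d=cv2.resize(c["img"][175:275,235:395],None,fx=3,fy=3,interpolation=cv2.INTER_CUBIC)
top=np.hstack([a,b]);d=np.hstack([d,np.zeros((300,780-480,3),np.uint8)])
cv2.imwrite("pics/b.png",np.vstack([top,d])[...,::-1])
E
```

```text
clock 8.12 pos [522.8 167.8 129.5] rot [-3.139  0.     1.761] -> [523.1 169.3  46. ] d [ 1.4  0.6 83.5 -0.3]
```

View pics/b.png

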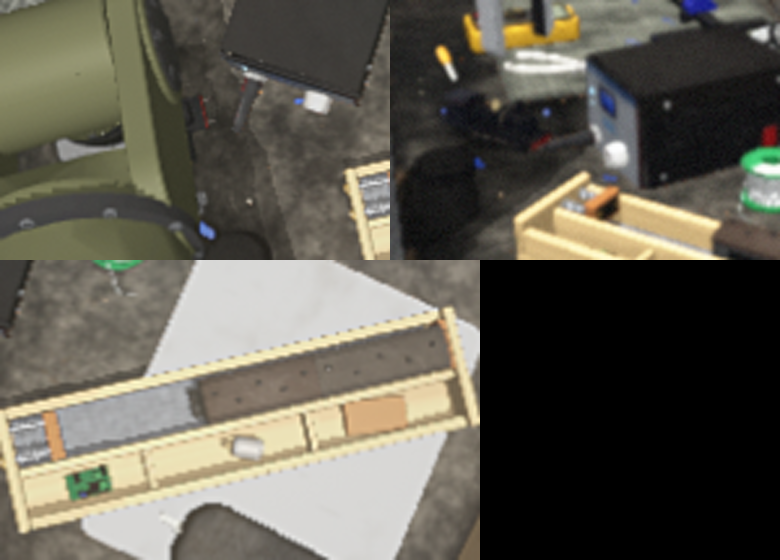

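The van and wagon are closed up against the stop, with no gaps in the lower crop. Next I'll grip the engine lightly near its box −x end.

Call:
arm_command --pt "0.6 1.5 0.5 40 0" --pt "0.6 1.5 0.5 70 0" --pt "0.6 1.5 0.5 83 0" --pt "0.6 1.5 0.5 83 0" --pt "0.2 1.5 0.5 83 0" --pt "0 1.5 0.5 83 0" --pt "0 1.5 0.5 83 0" --pt "0 1.5 0.5 83 0" --pt "0 1.5 0.5 83 0" --force 7

```text
clock: 9.35
eef_pos: [523.9, 171.1, 48.0]
eef_rot: [3.14, -0.0, 1.762]
wrist_force: [1.0, -0.8, 6.4]
finger_gap: 30.0
finger_force: 7.0
```

Call:
arm_command --pt "0 1.5 0 -3.5 0" --pt "0 3.5 0 -7 0" --pt "0 5.5 0 -10.5 0" --pt "0 7.7 0 -14 0" --pt "0 10 0 -17.5 0" --pt "0 12.4 0 -20.5 0" --pt "0 13.4 0 -22 0" --pt "0 13.4 0 -22 0" --force 7

```text
clock: 10.35
eef_pos: [520.9, 184.3, 69.5]
eef_rot: [3.142, -0.0, 1.762]
wrist_force: [-0.6, -0.0, -1.7]
finger_gap: 29.8
finger_force: 7.0
```

Call:
arm_command --pt "0 0 0 0 0" --pt "0 0 0 0 0" --pt "0 0 0 -20 0" --pt "0 0 0 -50 0" --pt "0 0 0 -70 0" --pt "0 0 0 -70 0" --force 55

```text
clock: 11.1
eef_pos: [521.5, 184.2, 140.4]
eef_rot: [3.139, -0.0, 1.762]
wrist_force: [-0.0, 0.5, -3.1]
finger_gap: 29.6
finger_force: 55.0
```

```bash
python3 - <<'E'
from h import *
s=monitor.read_state();print(s["eef_pos"],s["finger_gap"])
c=imaging.camera("scene");p=s["eef_pos"]
print(pix(c,[p]))
cx,cy=pix(c,[p])[0].astype(int)
x0,y0=cx-50,cy-40;k=6.5
im=cv2.resize(c["img"][y0:y0+80,x0:x0+100],None,fx=k,fy=k,interpolation=cv2.INTER_CUBIC)
im=cv2.convertScaleAbs(im,alpha=2,beta=0)
th=np.radians(15);a=np.array([-.191,.982,0]);up=np.array([0,0,1.])
P=p-10*up
for yy in(-15,15):
    w=yy*np.array([.982,.191,0])
    R=lambda x,z:P+(x*np.cos(th)+z*np.sin(th))*a+(-x*np.sin(th)+z*np.cos(th))*up+w
    q=(pix(c,[R(-19.5,-20),R(95.5,-20),R(95.5,10),R(-19.5,10)])-[x0,y0]+.5)*k
    cv2.polylines(im,[np.round(q).astype(int)],True,(0,255,0) if yy>0 else (255,255,0),1)
cv2.imwrite("pics/c.png",im[...,::-1])
E
```

```text
[521.45274789 184.23205926 140.44158423] 29.6100516567565
[[183.40565189 144.04534957]]
```

View pics/c.png

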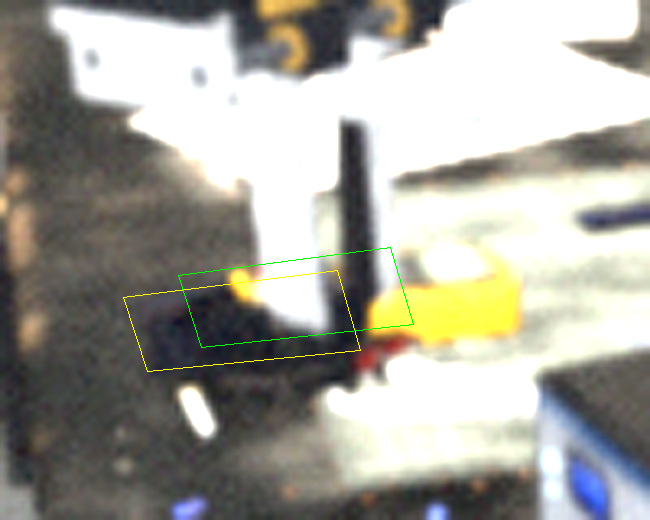

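```bash
python3 - <<'E'
from h import *
for x,z in((37,180),(37,83),(55,83),(50,60)): goto(T(PB,[(x,-18,z)])[0],1.763)
E
```

```text
clock 11.15 pos [520.9 184.1 139.2] rot [3.141 0.    1.762] -> [ 474.1 -106.9  180. ] d [-276.8 -101.3  -40.8   -0. ]
clock 11.15 pos [520.9 184.1 139.2] rot [3.141 0.    1.762] -> [ 474.1 -106.9   83. ] d [-276.8 -101.3   56.2   -0. ]
clock 11.15 pos [520.9 184.1 139.2] rot [3.141 0.    1.762] -> [470.7 -89.3  83. ] d [-258.8 -101.3   56.2   -0. ]
clock 11.15 pos [520.9 184.1 139.2] rot [3.141 0.    1.762] -> [471.6 -94.2  60. ] d [-263.8 -101.3   79.2   -0. ]
```

Call:
arm_command --pt "0 0 0 -41 0" --pt "0 -40 -15 -41 0" --pt "0 -90 -33 -41 0" --pt "0 -140 -51 -41 0" --pt "0 -190 -70 -41 0" --pt "0 -240 -88 -41 0" --pt "0 -277 -101 -41 0" --pt "0 -277 -101 -41 0" --pt "0 -277 -101 -10 0" --pt "0 -277 -101 20 0" --pt "0 -277 -101 20 0" --pt "0 -277 -101 20 0" --force 60

```text
clock: 12.65
eef_pos: [474.9, -106.7, 120.2]
eef_rot: [3.141, 0.0, 1.763]
wrist_force: [0.9, -0.5, -2.6]
finger_gap: 29.3
finger_force: 60.0
```

```bash
cat > look.py <<'E'
import sys
from h import *
s=monitor.read_state();p=s["eef_pos"];print(p.round(1),inbox(p).round(1),s["finger_gap"])
c=imaging.camera("scene");x0,y0,w,h=150,140,150,110;k=5.2
im=cv2.resize(c["img"][y0:y0+h,x0:x0+w],None,fx=k,fy=k,interpolation=cv2.INTER_CUBIC)
im=cv2.convertScaleAbs(im,alpha=1.7)
if len(sys.argv)>2:
    th=np.radians(float(sys.argv[2]));a=np.array([-.191,.982,0]);up=np.array([0,0,1.]);P=p-10.5*up
    for yy in(-15,15):
        w=yy*np.array([.982,.191,0])
        R=lambda x,z:P+(x*np.cos(th)+z*np.sin(th))*a+(-x*np.sin(th)+z*np.cos(th))*up+w
        q=(pix(c,[R(-21.3,-21.5),R(93.7,-21.5),R(93.7,8.5),R(-21.3,8.5)])-[x0,y0]+.5)*k
        cv2.polylines(im,[np.round(q).astype(int)],True,(0,255,0) if yy>0 else (255,255,0),1)
cv2.imwrite("pics/"+sys.argv[1],im[...,::-1])
E
python3 look.py d.png 15
```

```text
[ 474.9 -106.7  120.2] [[ 37.1 -18.8]] 29.315951856288162
```

View pics/d.png

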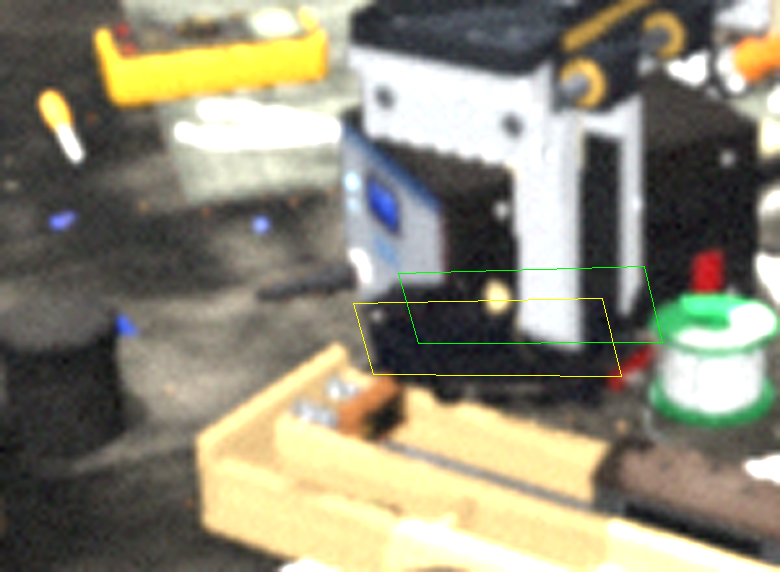

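Call:
arm_command --pt "0 0 0.8 15 0" --pt "0 0 0.8 28 0" --pt "0 0 0.8 37 0" --pt "0 0 0.8 37 0"

```text
clock: 13.2
eef_pos: [476.6, -107.0, 84.2]
eef_rot: [3.138, 0.001, 1.762]
wrist_force: [-4.3, 4.1, 24.3]
finger_gap: 29.8
finger_force: 60.1
```

Call:
arm_command --pt "0 2 0 0 0" --pt "0 4 0 0 0" --pt "0 6 0 0 0" --pt "0 6 0 0 0"

```text
clock: 13.7
eef_pos: [475.4, -102.1, 83.4]
eef_rot: [3.138, 0.003, 1.762]
wrist_force: [2.0, -7.7, 8.2]
finger_gap: 29.5
finger_force: 60.0
```

Call:
arm_command --pt "0 2 0 0 0" --pt "0 4 0 0 0" --pt "0 4 0 0 0"

```text
clock: 14.08
eef_pos: [474.5, -98.4, 82.8]
eef_rot: [3.139, 0.003, 1.762]
wrist_force: [3.8, -11.7, 1.6]
finger_gap: 29.8
finger_force: 59.9
```

```bash
python3 look.py e.png 12
```

```text
[474.5 -98.4  82.8] [[ 45.4 -20. ]] 29.755817204408874
```

View pics/e.png

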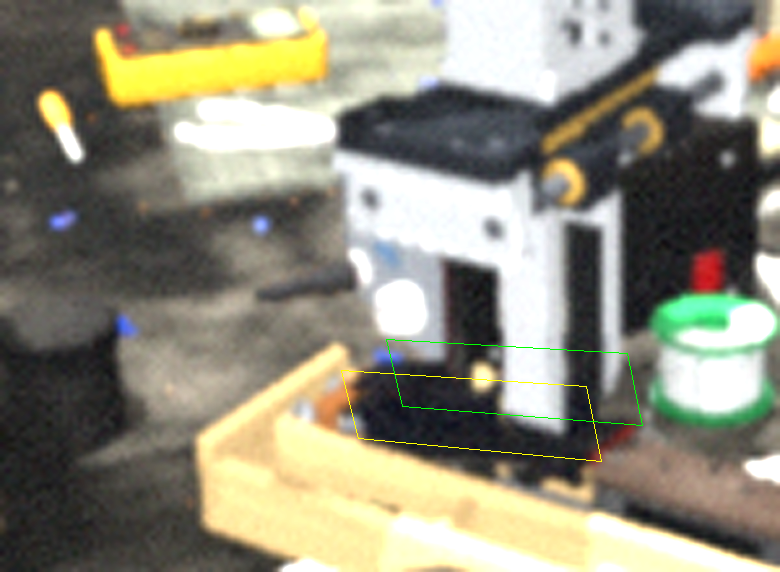

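Call:
arm_command --pt "0 1.5 -1 0 0" --pt "0 3 -2 0 0" --pt "0 5 -2 0 0" --pt "0 5 -2 0 0"

```text
clock: 14.62
eef_pos: [472.5, -94.1, 83.3]
eef_rot: [3.136, 0.004, 1.761]
wrist_force: [8.7, -12.5, 1.1]
finger_gap: 29.4
finger_force: 60.0
```

```bash
cat > seg.py <<'E'
from h import *
s=monitor.read_state();print(s["eef_pos"].round(1),inbox(s["eef_pos"]).round(1),s["wrist_force"].round(1))
c=imaging.camera("scene")
for t in("buffer_beam","tank_loco","wagon"):
    for f in trace(c,t)[:2]:
        ys,xs=np.nonzero(f["region"]);print(t,round(f["p"],2),np.round(f["rect"],1),cv2.boxPoints(cv2.minAreaRect(np.c_[xs,ys].astype(np.float32))).round(1).tolist())
for z in (20,42): print("beam top-edge px for p=0,8,16,20 z",z,pix(c,T(PB,[(131+p,y,z) for p in(0,8,16,20) for y in(0,-36)])).round(1).tolist())
E
python3 seg.py
```

```text
[472.5 -94.1  83.3] [[ 49.9 -18.9]] [  8.7 -12.5   1.1]
buffer_beam 0.61 [213.1 218.1  10.9   7. ] [[208.0, 218.0], [213.0, 213.0], [216.5, 216.5], [211.5, 221.5]]
tank_loco 0.75 [242.9 221.   53.2  20.8] [[215.10000610351562, 228.0], [217.5, 207.8000030517578], [270.1000061035156, 214.1999969482422], [267.6000061035156, 234.39999389648438]]
tank_loco 0.63 [287.6 209.4  25.7  31.9] [[276.0, 197.0], [298.0, 197.0], [298.0, 221.0], [276.0, 221.0]]
wagon 0.64 [286.5 238.8  45.3  28.7] [[260.70001220703125, 238.8000030517578], [265.70001220703125, 221.60000610351562], [307.3999938964844, 233.8000030517578], [302.3999938964844, 250.89999389648438]]
beam top-edge px for p=0,8,16,20 z 20 [[217.8, 230.0], [227.8, 222.4], [214.7, 229.0], [224.8, 221.5], [211.6, 228.0], [221.8, 220.6], [210.1, 227.5], [220.3, 220.1]]
beam top-edge px for p=0,8,16,20 z 42 [[217.2, 220.8], [227.4, 213.4], [214.1, 219.8], [224.3, 212.5], [211.0, 218.8], [221.2, 211.6], [209.4, 218.4], [219.7, 211.2]]
```

Call:
arm_command --pt "0 1 1 0 0" --pt "0 2 1 0 0" --pt "0 2 1 4 0" --pt "0 2 1 8 0" --pt "0 2 1 8 0"

```text
clock: 15.45
eef_pos: [472.7, -92.1, 75.2]
eef_rot: [3.138, 0.004, 1.762]
wrist_force: [4.4, -13.8, 6.4]
finger_gap: 29.4
finger_force: 60.0
```

Call:
arm_command --pt "0 0 0 3 0" --pt "0 0 0 6 0" --pt "0 0 0 6 0"

```text
clock: 15.82
eef_pos: [473.1, -92.5, 69.7]
eef_rot: [3.137, 0.005, 1.762]
wrist_force: [4.4, -16.1, 9.5]
finger_gap: 29.6
finger_force: 60.0
```

```bash
cat > tilt.py <<'E'
from h import *
s=monitor.read_state();p=s["eef_pos"];print(p.round(1),inbox(p).round(1),s["wrist_force"].round(1))
c=imaging.camera("scene")
m=[f for f in trace(c,"tank_loco") if abs(f["rect"][0]-243)<15]
if m:
    m=m[0]["region"].astype(np.float32)
    a=np.array([-.191,.982,0]);up=np.array([0,0,1.])
    ip=inbox(p)[0]
    best=[]
    for th in np.arange(-2,22,2.):
      for xc in np.arange(75,100,2.):
        for zc in np.arange(26,60,3.):
          t=np.radians(th)
          R=lambda x,z:[xc+x*np.cos(t)+z*np.sin(t), zc+8-x*np.sin(t)+z*np.cos(t)]
          pts=[]
          for x in(-57.5,57.5):
            for z in(-15,15):
              q=R(x,z); pts+= [[q[0],-5,q[1]],[q[0],-33,q[1]]]
          g=np.zeros((384,512),np.uint8);cv2.fillConvexPoly(g,np.round(poly(c,T(PB,pts))*16).astype(np.int32),1,shift=4)
          i=(g*m).sum();best.append((i/(g.sum()+m.sum()-i),th,xc,zc))
    best.sort(reverse=True);print(np.array(best[:8]).round(2))
E
python3 tilt.py
```

```text
[473.1 -92.5  69.7] [[ 51.4 -19.7]] [  4.4 -16.1   9.5]
[[ 0.64  4.   91.   35.  ]
 [ 0.64  4.   93.   35.  ]
 [ 0.64  2.   91.   35.  ]
 [ 0.63  4.   89.   35.  ]
 [ 0.63  4.   85.   35.  ]
 [ 0.63  2.   93.   35.  ]
 [ 0.63  4.   83.   35.  ]
 [ 0.63  2.   89.   35.  ]]
```

Call:
arm_command --pt "0 -2 0 2 0" --pt "0 -2 0 5 0" --pt "0 -2 0 8 0" --pt "0 -2 0 8 0"

```text
clock: 16.42
eef_pos: [473.3, -94.2, 61.5]
eef_rot: [3.137, 0.004, 1.762]
wrist_force: [4.7, -14.7, 8.0]
finger_gap: 29.5
finger_force: 60.0
```

Call:
arm_command --pt "0 0 0 2.5 0" --pt "0 0 0 5 0" --pt "0 0 0 5 0" --pt "0 -2 0 5 0" --pt "0 -4 0 5 0" --pt "0 -4 0 5 0"

```text
clock: 17.18
eef_pos: [474.0, -95.1, 59.2]
eef_rot: [3.137, -0.001, 1.762]
wrist_force: [-13.6, 18.7, 57.9]
finger_gap: 29.4
finger_force: 60.2
```

Call:
arm_command --pt "0 -2 0 -3 0" --pt "0.45 -2 0 -3 0" --pt "0.5 -2 0 -3 0" --pt "0.5 -2 0 -3 0" --pt "0.5 -2 0 -40 0" --pt "0.5 -2 0 -70 0" --pt "0.5 -2 0 -70 0"

```text
clock: 18.05
eef_pos: [473.4, -98.5, 127.0]
eef_rot: [3.139, 0.002, 1.762]
wrist_force: [0.3, -0.3, -0.9]
finger_gap: 47.1
finger_force: 0.0
```

```bash
python3 seg.py; python3 tilt.py
```

```text
[473.4 -98.5 127. ] [[ 45.4 -18.9]] [ 0.3 -0.3 -0.9]
buffer_beam 0.47 [217.2 220.3   6.1  11. ] [[210.60000610351562, 220.0], [215.60000610351562, 211.60000610351562], [220.5, 214.5], [215.5, 222.89999389648438]]
tank_loco 0.75 [241.9 223.7  49.8  23.8] [[217.60000610351562, 223.60000610351562], [222.6999969482422, 207.39999389648438], [267.6000061035156, 221.5], [262.3999938964844, 237.8000030517578]]
wagon 0.79 [287.9 236.2  43.9  25.8] [[261.6000061035156, 237.3000030517578], [267.1000061035156, 220.5], [308.3999938964844, 233.8000030517578], [303.0, 250.60000610351562]]
beam top-edge px for p=0,8,16,20 z 20 [[217.8, 230.0], [227.8, 222.4], [214.7, 229.0], [224.8, 221.5], [211.6, 228.0], [221.8, 220.6], [210.1, 227.5], [220.3, 220.1]]
beam top-edge px for p=0,8,16,20 z 42 [[217.2, 220.8], [227.4, 213.4], [214.1, 219.8], [224.3, 212.5], [211.0, 218.8], [221.2, 211.6], [209.4, 218.4], [219.7, 211.2]]
[472.  -98.1 124.3] [[ 46.1 -17.7]] [ 0.2 -0.1  0.3]
[[ 0.64  4.   83.   35.  ]
 [ 0.64  4.   85.   35.  ]
 [ 0.64  4.   89.   32.  ]
 [ 0.63  6.   85.   35.  ]
 [ 0.63  6.   81.   35.  ]
 [ 0.63  6.   87.   35.  ]
 [ 0.63  6.   83.   35.  ]
 [ 0.63  4.   91.   35.  ]]
```

Call:
arm_command --pt "0 -8 0 0 0" --pt "0 -8 0 10 0" --pt "0 -8 0 25 0" --pt "0 -8 0 40 0" --pt "0 -8 0 44 0" --pt "0 -8 0 48 0" --pt "0 -8 0 50 0" --pt "0 -8 0 50 0"

```text
clock: 19.35
eef_pos: [474.3, -106.1, 75.9]
eef_rot: [3.141, 0.0, 1.762]
wrist_force: [-1.6, 1.2, 3.5]
finger_gap: 0.4
finger_force: 1.9
```

Call:
arm_command --pt "0 0 0 1 0" --pt "0 0 0 2 0" --pt "0 0 0 2 0"

```text
clock: 19.73
eef_pos: [474.6, -106.1, 75.7]
eef_rot: [3.14, 0.001, 1.762]
wrist_force: [-11.2, 4.2, 30.2]
finger_gap: -0.1
finger_force: 15.1
```

Call:
arm_command --pt "0 0 0 -12 0" --pt "0 40 0 -14 0" --pt "0 86 0 -14 0" --pt "0 86 0 -14 0" --pt "0 86 0 -7 0" --pt "0 86 0 -3 0" --pt "0 86 0 0 0" --pt "0 86 0 0 0"

```text
clock: 20.72
eef_pos: [458.9, -22.1, 75.7]
eef_rot: [3.139, 0.0, 1.761]
wrist_force: [-11.0, 5.0, 38.2]
finger_gap: 0.5
finger_force: 18.7
```

Call:
arm_command --pt "0 0 0 -14 0" --pt "0 -50 0 -16 0" --pt "0 -105 0 -16 0" --pt "0 -144 0 -16 0" --pt "0 -144 0 -16 0" --pt "0 -144 0 -8 0" --pt "0 -144 0 -2 0" --pt "0 -144 0 0 0" --pt "0 -144 0 0 0"

```text
clock: 21.85
eef_pos: [484.9, -162.2, 73.9]
eef_rot: [-3.141, -0.0, 1.763]
wrist_force: [-5.9, 3.6, 11.2]
finger_gap: 0.1
finger_force: 5.5
```

Call:
arm_command --pt "0 0 0 1 0" --pt "0 0 0 2 0" --pt "0 0 0 2 0"

```text
clock: 22.22
eef_pos: [485.5, -162.1, 73.7]
eef_rot: [3.141, 0.0, 1.763]
wrist_force: [-13.6, 7.5, 34.4]
finger_gap: 0.2
finger_force: 17.0
```

Call:
arm_command --pt "0 0 0 -50 0" --pt "0 0 0 -100 0" --pt "0 60 -20 -130 0" --pt "0 120 -40 -130 0" --pt "0 180 -60 -130 0" --pt "0 240 -80 -130 0" --pt "0 300 -100 -130 0" --pt "0 360 -120 -130 0" --pt "0 420 -120 -130 0" --pt "0 420 -120 -130 0" --pt "0 420 -120 -130 0" --pt "0 420 -120 -130 0"

```text
clock: 23.72
eef_pos: [287.8, 225.5, 201.3]
eef_rot: [-3.141, 0.0, 1.761]
wrist_force: [0.1, -0.4, -0.5]
finger_gap: 0.2
finger_force: 0.0
```

```bash
python3 - <<'E'
from h import *
c=imaging.camera("top");s=imaging.camera("scene")
a=cv2.resize(c["img"][180:275,230:400],None,fx=4.6,fy=4.6,interpolation=cv2.INTER_CUBIC)[:300]
b=cv2.resize(s["img"][195:305,180:380],None,fx=3.91,fy=3.91,interpolation=cv2.INTER_CUBIC)[:300,:782]
a=cv2.convertScaleAbs(a,alpha=1.5);b=cv2.convertScaleAbs(b,alpha=1.5)
cv2.imwrite("pics/f.png",np.vstack([a[:,:782],b])[...,::-1])
print(monitor.read_state()["eef_pos"])
for n,c in(("top",c),("scene",s)):
  for t in("van","wagon","tank_loco","buffer_beam","solder_reel_1","pin_pot","wool_tin"):
    print(n,t,[(f["p"],np.round(f["rect"])) for f in find_in(c,t)[:2]])
E
```

```text
[287.90572295 225.47873269 201.43392969]
top van [(0.86, array([363., 208.,  45.,  23.]))]
top wagon [(0.6, array([322., 218.,  44.,  24.])), (0.38, array([314., 229., 162.,  75.]))]
top tank_loco [(0.65, array([277., 226.,  49.,  23.]))]
top buffer_beam [(0.55, array([249., 234.,   9.,  15.]))]
top solder_reel_1 [(0.81, array([351., 149.,  23.,  30.])), (0.73, array([274., 165.,  24.,  31.]))]
top pin_pot [(0.79, array([192., 260.,  26.,  24.]))]
top wool_tin [(0.66, array([183., 139.,  25.,  33.]))]
scene van [(0.59, array([333., 252.,  57.,  32.]))]
scene wagon [(0.93, array([288., 236.,  46.,  26.]))]
scene tank_loco [(0.6, array([241., 222.,  51.,  26.])), (0.19, array([160., 213.,  23.,  31.]))]
scene buffer_beam [(0.6, array([217., 219.,  10.,  11.]))]
scene solder_reel_1 [(0.88, array([365., 229.,  22.,  23.])), (0.87, array([289., 210.,  22.,  28.]))]
scene pin_pot [(0.9, array([161., 213.,  27.,  30.]))]
scene wool_tin []
```

View pics/f.png

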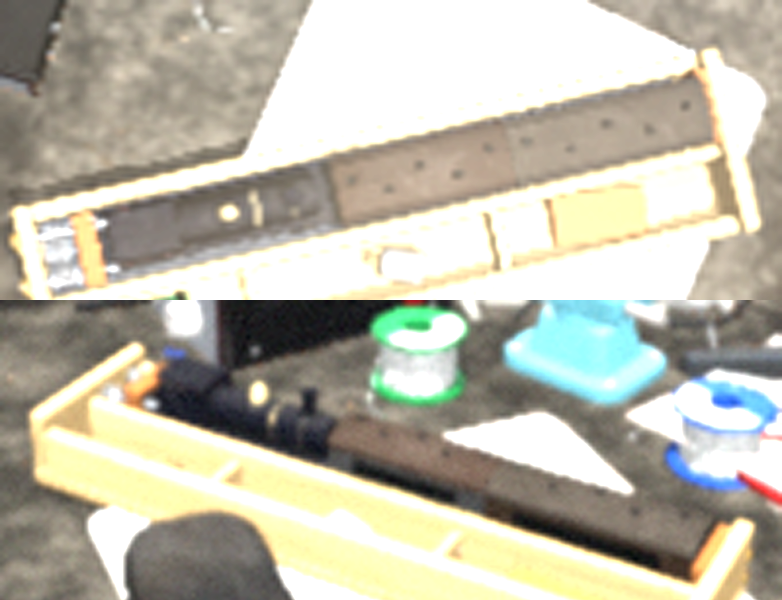

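The pictures show the three vehicles in one closed line between the stop and the beam. The beam centre moved from 253 to 249 px, about 8–9 mm. The touch heights show the engine's top 2 mm above the wagon's at both ends, as it should be when the wheels are down. The reels, pot and tin have not moved.

```bash
python3 -c "
from cell import job
print(job.sign_off())"
```

```text
the job is handed in; nothing more can be done
None
```

The job is handed in: the van, wagon and tank engine stand closed up end to end in the lane, the engine pressed down home and the beam holding them at about 8 mm, with the reels, pot and tin unmoved.

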